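# Hook the sprung retaining clip off an idler axle and take the pulley off

## Robot

A 6-joint arm with a two-finger parallel gripper is mounted at the origin on a cart in front of the work surface, level with it; the furniture and walls round the work are solid. World frame = base frame: x ahead of the robot, y to its left, z up, the work surface at z = 0. Lengths are in m, angles in rad, forces in N, time in s.
With the tool pointing down it reaches from about 0.375 to 0.9 m from the base axis. Payload 3.1 kg.
Tool frame: the origin (TCP) lies between the finger pads; the fingertips stand 11 mm ahead of it and the grasp point (between the pads) lies 8 mm behind it; z points along the fingers, y is the line along which they close (so a half turn about z gives the same grasp; the last joint's range is limited). The gripper opens to 87 mm and grips with 3 to 60 N. Pads are 19 mm wide; open, the fingers measure 117 mm over their backs; the gripper's body (75 mm by 190 mm) begins 51 mm behind the grasp point.
Start: joints at [1.093, 0.527, 1.433, -0, 1.181, -0.178], TCP at [0.185, 0.597, 0.234] pointing down, gripper open.
Joint ranges: [-3.08, 3.08], [-0.75, 2.2], [0.22, 2.44], [-1.43, 4.57], [0, 2.65], [-2.85, 2.85]. Speed limits (rad/s): [2.79, 2.79, 3.14, 3.14, 3.14, 3.14].

## Interface

Orientations are given as a unit quaternion [x, y, z, w].
In Python, from rig import get_obs, camera, hand_in gives the robot as it stands.
- The arm moves only by the shell command python3 -m pendant 'ROWS' [FORCE]. ROWS is JSON, a list that holds one entry, the list of rows, each a list of 7 numbers: the shift along the tool's x, y, z in m, then the turn, a rotation vector about the tool's x, y, z in degrees, then the opening, from 0 (shut) to 1 (fully open). In form: [[[x, y, z, ax, ay, az, fingers], ...]]. A call has exactly 5 rows; each row shifts and turns the commanded pose from where the row before left it, along the tool's axes as they then stand; what a row does not reach is not made up. A row lasts 1/8 s, in which the tool goes at most 62.5 mm and 10.7 degrees, less where a joint would pass 70% of its speed; a pose out of reach is approached as far as the arm can. A call with a gripper value outside its range is refused whole. The fingers move at their own pace and stop on an object; FORCE is the grip in N (left out, the last holds). Time passes only in rows, so rows that do not move let the fingers close, or fill a call up. It gives the time, the measured TCP pose, the force, the opening and the grip force at its end, in the units of the state.
- get_obs(): the state, without advancing time (a new reading comes with each control period).
- camera(name): name is "scene" or "top" or "wrist"; returns a dict with "img" (420x560x3 uint8, red, green, blue), "intrinsics" (3x3 intrinsics, pixels), "R" (3x3) and "t" (3): a world point X has camera coordinates R X + t; the wrist camera has in their place "T_tool_cam" (4x4, takes a point from camera to tool coordinates, whose origin is the TCP and whose axes are the flange's). Camera axes: x right, y down, z forward; pixel columns grow to the right and rows downward; lengths in m; the calibration is good to about 2 mm. A picture is of the moment at which its call begins: read the wrist's pose just before it. There is no depth.
- hand_in(): hands the job in; it is judged then, once.
The state is a dict: "time": time; "q": joint angles; "joint_velocities": joint speeds; "joint_torque": joint torques, N m; "position": TCP position; "tool_rot": TCP orientation; "ft_force": force on the tool from outside, world axes, zero at the start; "moment": the same for the moment, N m; "grip_width": finger opening in m; "grip_force": force on a finger pad.
Only numpy, scipy, OpenCV 4.12 (cv2) and the standard library are available. Lean on these libraries where they do the work, as an engineer would, in place of code of your own. Each camera call takes 0.05 s, during which the arm holds its last target. There are 200 camera calls.

## Task

The bush of the idler pulley is worn and the pulley has to come off its axle. Take the hooked pick by its handle, reach its tip down into the gap between the axle and the bow of the sprung retaining clip, feeling your way with light pressure (keep under about 12 N on the axle and pulley), pry the clip out of its groove with a steady pull that does not force it (under about 30 N) and draw it over the pulley's edge so that it drops into the tin dish beside the axle, without touching the clip with the fingers. Then lay the pick down on the cabinet top, lift the pulley off the axle and set it down flat on the cabinet top clear of the axle, without dropping it and leaving the dish and the things standing round about where they are.

Things in the scene. Friction and masses are not known exactly. Their poses are not given: they have to be found in the camera images.
- axle: fixed upright stub axle: green flange (68 mm across, 8 mm high at its edge) on the cabinet top, steel spacer (33 mm across) up to 34 mm, above it the bare steel axle, 24 mm in diameter. Origin: on the axis at the cabinet top; z up. The cabinet top is bare for 45 mm round the point 0.12 m to the right (world -y) of the axis.
- axle_groove (a point): on the axle's axis, at the lower wall of the groove that holds the clip: the groove runs from 60.6 to 64.2 mm height above the cabinet top and is 19 mm in diameter at its floor
- axle_top (a point): centre of the axle's flat top, 71.2 mm above the cabinet top, 8 mm above the clip's top face
- clip: sprung retaining clip, a flat dark steel C, 45 mm across, 2.6 mm thick, in the axle's groove. Origin: centre of the C (on the axle's axis while seated), at its underside; x points out of its open mouth, z up. Pulled towards its bow (-x) its two arms spring apart: it gives way over about 10 mm at 10 to 15 N, then snaps off and slides on over the pulley's top. It can shift 1 mm in the groove.
- clip_bow (a point): middle of the bow's inner edge, at the clip's top face, 17.5 mm from the clip's origin on its -x side. The bow is a 5 mm wide band (radius 17.5 to 22.5 mm) that stands off the axle: the gap between axle (radius 12 mm) and bow is 5.5 mm wide, about 15 mm long along the clip's y, and open down to the pulley's top.
- pulley: aluminium V-belt pulley, loose on the axle but held down by the clip: 62 mm in diameter, 26 mm high, brass bush of 26 mm bore (1 mm play all round), V groove round the rim. Origin: centre of its underside; z along its axis. On the axle its underside is at 34 mm, its flat top at 60 mm height, 0.6 mm below the clip. 0.13 to 0.22 kg.
- pick: hooked pick lying flat, hook down: square light wooden handle 90 mm long, 18x18 mm, with a brass collet at its end in which a dark steel shank, 5 mm thick, is clamped by hand. Origin: middle of the handle at its underside; x along it towards the hook, z up; the shank's axis is 9 mm above the underside. 0.06 to 0.09 kg. The hook: see pick_collet.
- pick_collet (a point): front end of the pick's collet, on the shank's axis, 60 mm from the handle's middle. The hook at the shank's end is a pin 3.2 mm in diameter pointing to the pick's -z; its end face is 8.4 mm below the shank's axis (6 mm below the shank's underside). The collet was set by hand: the pin stands anywhere from 47 to 63 mm ahead of this point (107 to 123 mm from the handle's middle).
- dish: shallow round tin dish, 157 mm across the rim, 28 mm high, with a sloping wall, loose on the cabinet top in front of the clip's bow; its rim reaches about 5 to 10 mm under the pulley's edge. Origin: centre of its underside.
- hex_key: bystander: black L-shaped hex key, 85x31x6 mm; to be left alone. Origin: centre of its underside
- wax_tin: bystander: round wax tin with a lid, 87 across, 45 high mm; to be left alone. Origin: centre of its underside
- turned_box: bystander: small round turned wooden box with a dark lid, 59 across, 71 high mm; to be left alone. Origin: centre of its underside
Things that resemble listed ones, but are neither listed nor needed, are in the scene too. Several things have the shape of the clip; the one meant has the colours described above.

How it is judged:
On the way, in this order (a step that is already met when the one before it is completed fails the run):
1. the pick, held by the robot, is pulling the clip out of its seat (contact force between pick and clip above 2 N and contact force between the fingers and pick above 1 N and horizontal distance between clip and axle above 0.0025 m).
2. the clip has dropped off the pulley into the dish and has come to rest there (flat, or still leaning on the pulley's rim) (horizontal distance between clip and dish below 0.078 m and height (world z) of clip below 0.04 m and linear speed of clip below 0.05 m/s), for 0.1 s.
3. the pulley, in the gripper, has been lifted clear over the axle's top (height (world z) of pulley above 0.0715 m and contact force between the fingers and pulley above 1 N), for 0.05 s.
At the end, for the whole second after the job is handed in: the clip lies in the dish (within 65 mm of its centre and below 30 mm), the pulley stands flat on the cabinet top (underside below 4 mm, tilted under 0.1 rad) with its centre at least 70 mm from the axle's axis, the pick lies on the cabinet top, and all three are at rest (horizontal distance between clip and dish below 0.065 m and height (world z) of clip below 0.03 m and height (world z) of pulley below 0.004 m and angle between pulley's own z axis and vertical below 0.1 rad and horizontal distance between pulley and axle above 0.07 m and height (world z) of pick below 0.022 m and linear speed of each of pulley, pick, clip below 0.02 m/s); the robot touches nothing.
It fails at once if the fingers touch the clip (contact force between the fingers and clip above 0.5 N).
It fails at once if the pick bears on the axle or on the pulley with more than 12 N (contact force between pick and axle above 12 N or contact force between pick and pulley above 12 N).
It fails at once if the pick forces the clip with more than 30 N (contact force between pick and clip above 30 N).
It fails at once if the pulley is dropped from more than about 2 cm (linear speed of pulley above 0.6 m/s and contact force between the fingers and pulley below 0.5 N).
It fails at once if the dish is shoved by more than 30 mm or a bystander by more than 20 mm (distance of dish from where it was at the start of the episode above 0.03 m or distance of any of hex_key, wax_tin, turned_box from where it was at the start of the episode above 0.02 m).
It also fails if it takes over 54 s, if anything falls off the work surface, if the arm or the gripper's body presses on something with over 40 N, if the wrist force passes 120 N, or if a joint passes its speed limit or range.

## Working session

There is one attempt and no reset: what is moved stays moved. The work goes in short steps, Python scripts to look and compute and a shell command to move; the robot and the scene stay as the last step left them, time stands still between calls to the robot, and variables do not carry over. Pictures are saved under pics/ and viewed, at most 10 in all, crops included, and the job is handed in when it is done.

```bash
ls; mkdir -p pics; python3 - <<'E'
from rig import get_obs,camera
import cv2,pickle
o=get_obs();print(o)
d={}
for n in("scene","top","wrist"):
    c=camera(n);d[n]=c;cv2.imwrite(f"pics/{n}0.png",c["img"][:,:,::-1]);print(n,{k:v.tolist() for k,v in c.items() if k!="img"})
pickle.dump(d,open("cam0.pkl","wb"))
E
```

```text
pics
{'time': 0.0, 'q': array([ 1.09248768e+00,  5.28458176e-01,  1.43389905e+00, -9.92609288e-06,
        1.18135227e+00, -1.78492065e-01]), 'joint_velocities': array([-4.59786548e-04, -2.19839208e-03,  4.99999407e-05,  2.66381205e-04,
        6.83468036e-04, -1.93162133e-03]), 'joint_torque': array([ 4.27174145e-04, -4.40038848e+01, -1.76591957e+01,  6.34618755e-02,
        5.82816044e-02, -1.77413253e-04]), 'position': array([0.18423485, 0.5965007 , 0.23257753]), 'tool_rot': array([ 1.49345503e-01,  9.88784507e-01, -1.00334058e-03, -3.37028264e-04]), 'ft_force': array([-0.70442199,  0.37427771,  0.1308991 ]), 'moment': array([ 0.00355533, -0.02098913, -0.01375042]), 'grip_force': 0.0, 'grip_width': 0.08714997705145121}
scene {'intrinsics': [[435.5340218395358, 0.0, 285.106967432396], [0.0, 435.5340218395358, 216.4569897401697], [0.0, 0.0, 1.0]], 'R': [[0.8717009665815452, -0.48996420694112475, -0.008514738830678631], [-0.2865333069250566, -0.4955250037711411, -0.8199717279639598], [0.39753753141482284, 0.717209904110481, -0.5723406892423809]], 't': [-0.4505774554619677, 0.22781727
[... 179 characters left out ...]
7426318526, -0.9998258771721827, -0.0015232063482400712], [-0.9803777744910855, -0.017937420699005054, -0.1963101327557314], [0.19624862828720704, 0.005144344034164122, -0.9805406731083867]], 't': [-0.019450176631493586, 0.5504211680875198, 0.9074616105428812]}
wrist {'intrinsics': [[293.5254865046794, 0.0, 282.249426156057], [0.0, 293.5254865046794, 210.63834934868476], [0.0, 0.0, 1.0]], 'T_tool_cam': [[0.00021002626773725816, -0.9655759402412448, -0.2601212400328011, 0.0712831974635597], [0.9999999057377678, 0.00030164696997038914, -0.0003123036346437096, -0.0005405327545223715], [0.00038001765954275273, -0.2601211499212258, 0.9655759125776888, -0.15137759368644627], [0.0, 0.0, 0.0, 1.0]]}
```

View pics/top0.png

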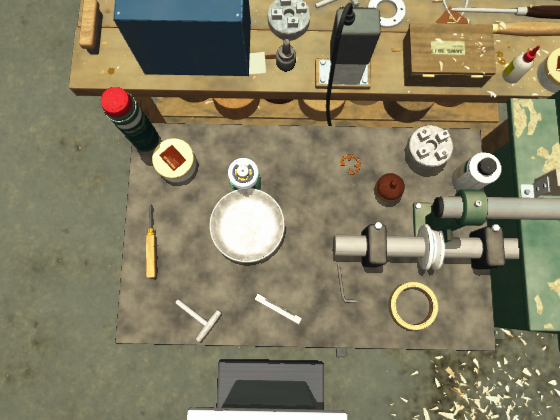

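View pics/scene0.png

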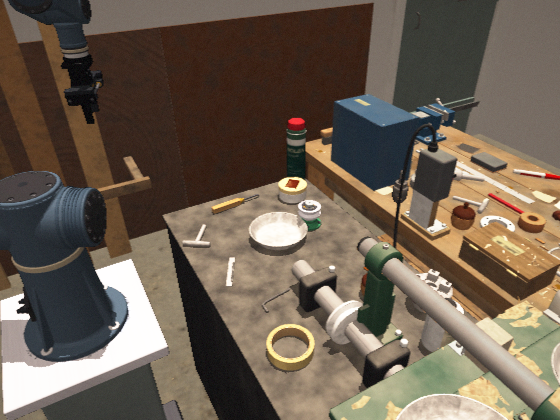

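The top view shows the pick with its handle at (151,252) and hook towards (151,205), the axle at (243,172), the dish at (247,227), the wax tin at (175,160), the hex key at (345,285) and the turned box at (390,188). Next I'll measure these.

```bash
cat > h.py <<'E'
import numpy as np,cv2
from scipy.spatial.transform import Rotation as Ro
def cast(c,uv,z,o=None):
    uv=np.atleast_2d(uv).astype(float);K=c["intrinsics"]
    d=np.c_[(uv-[K[0,2],K[1,2]])/[K[0,0],K[1,1]],np.ones(len(uv))]
    if "R" in c: R,C=c["R"].T,-c["R"].T@c["t"]
    else:
        Q=Ro.from_quat(o["tool_rot"]).as_matrix();T=c["T_tool_cam"];R=Q@T[:3,:3];C=Q@T[:3,3]+o["position"]
    d=d@R.T
    return C[:2]+d[:,:2]*((z-C[2])/d[:,2])[:,None]
def proj(c,X,o=None):
    X=np.atleast_2d(X)
    if "R" in c: P=X@c["R"].T+c["t"]
    else:
        Q=Ro.from_quat(o["tool_rot"]).as_matrix();T=c["T_tool_cam"]
        P=((X-o["position"])@Q-T[:3,3])@T[:3,:3]
    K=c["intrinsics"];return P[:,:2]/P[:,2:]*[K[0,0],K[1,1]]+[K[0,2],K[1,2]]
E
python3 - <<'E'
from h import *
import pickle
d=pickle.load(open("cam0.pkl","rb"));c=d["top"];im=c["img"]
hsv=cv2.cvtColor(im,cv2.COLOR_RGB2HSV)
m=cv2.inRange(hsv,(8,120,90),(25,255,255));m[:,:135]=0;m[:,165:]=0;m[:200]=0;m[300:]=0
n=cv2.findNonZero(m)[:,0];r=cv2.minAreaRect(n);print(r)
print("handle",cast(c,cv2.boxPoints(r),.018),cast(c,r[0],.018))
print("shank tip",cast(c,[151,205],.009),"axle",cast(c,[243,172],.06),"dish",cast(c,[247.5,226.5],.028))
a=cv2.resize(im[150:210,205:285],None,fx=5,fy=5,interpolation=2);b=cv2.resize(im[195:285,130:170],None,fx=300/90,fy=300/90,interpolation=2)
a=np.hstack([a,b]);cv2.imwrite("pics/crop1.png",a[:,:,::-1])
E
```

```text
((150.5, 252.5), (49.0, 9.0), 90.0)
handle [[0.51343859 0.26374763]
 [0.51378744 0.24474517]
 [0.41136079 0.23766962]
 [0.41101607 0.25628607]] [[0.46187553 0.25057471]]
shank tip [[0.56503661 0.25918553]] axle [[0.62772205 0.05964104]] dish [[0.51895594 0.04895286]]
```

View pics/crop1.png

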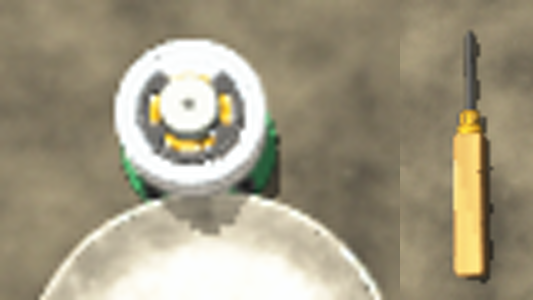

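The crop confirms the clip is in its groove. Its bow faces the dish (robot side, crop (190,160)) and its mouth points to +x. The pick's hook end points roughly +x. I'll move over the pick.

```bash
python3 -m pendant '[[[-0.05,-0.036,0,0,0,0,1],[-0.05,-0.036,0,0,0,0,1],[-0.05,-0.036,0,0,0,0,1],[-0.05,-0.036,0,0,0,0,1],[-0.05,-0.036,0,0,0,0,1]]]' 15
python3 -m pendant '[[[-0.05,-0.036,0,0,0,0,1],[-0.05,-0.036,0.03,0,0,0,1],[0,0,0,0,0,-10.5,1],[0,0,0,0,0,-10.5,1],[0,0,0,0,0,0,1]]]'
python3 - <<'E'
from h import *
from rig import *
import pickle
o=get_obs();c=camera("wrist");pickle.dump((o,c),open("w1.pkl","wb"));print(o["position"],o["tool_rot"],np.abs(o["joint_velocities"]).max())
cv2.imwrite("pics/w1.png",c["img"][:,:,::-1])
E
```

```text
time: 0.78
position: [0.3711, 0.3497, 0.2335]
tool_rot: [0.149, 0.989, 0.0, 0.0]
ft_force: [0.9, 0.5, 0.2]
grip_width: 0.0872
grip_force: 0.0
time: 1.4
position: [0.4412, 0.257, 0.2059]
tool_rot: [-0.032, 0.999, -0.0, -0.0]
ft_force: [0.0, 0.9, -0.4]
grip_width: 0.0871
grip_force: 0.0
[0.44120922 0.25700712 0.20593223] [-3.19571007e-02  9.99489188e-01 -6.23248160e-05 -3.21168023e-04] 0.050662055932322994
```

View pics/w1.png

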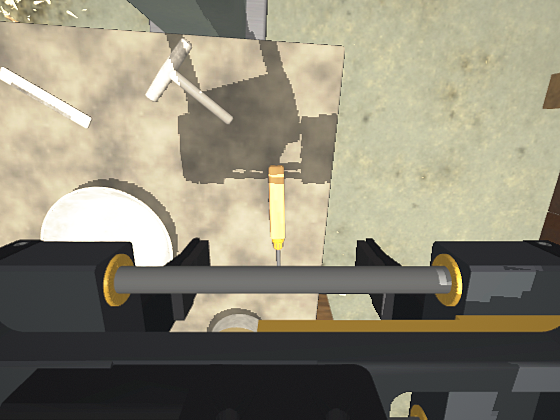

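The view from this pose shows the handle at (277,165)–(277,240), and the gripper bar hides the hook. I'll shift forward so the whole pick is in view.

```bash
python3 -m pendant '[[[-0.045,0,0,0,0,0,1],[-0.045,0,0,0,0,0,1],[0,0,0.02,0,0,0,1],[0,0,0.02,0,0,0,1],[0,0,0,0,0,0,1]]]' >/dev/null
python3 - <<'E'
from h import *
from rig import *
import pickle
o=get_obs();c=camera("wrist");pickle.dump((o,c),open("w2.pkl","wb"));print(o["position"],o["tool_rot"])
im=c["img"];hsv=cv2.cvtColor(im,cv2.COLOR_RGB2HSV)
m=cv2.inRange(hsv,(8,110,90),(32,255,255));m[260:]=0
n,l,s,ce=cv2.connectedComponentsWithStats(m)
for i in range(1,n):
    if s[i,4]>60: print(s[i],ce[i])
cv2.imwrite("pics/w2.png",np.vstack([cv2.resize(im[20:260,150:400],None,fx=2.4,fy=2.4,interpolation=2)])[:,:,::-1])
E
```

```text
[0.52959463 0.26325704 0.1646246 ] [-3.25945880e-02  9.99466505e-01 -4.93343317e-04 -2.01371106e-03]
[ 265   78   20  109 1843] [275.05317417 128.85187195]
```

View pics/w2.png

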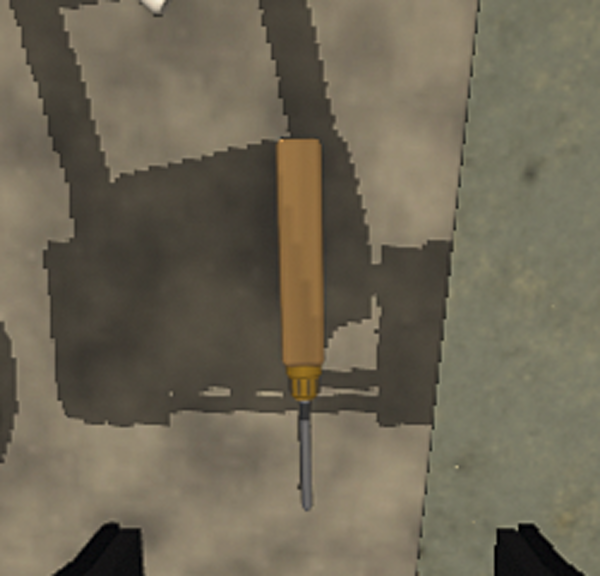

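The crop shows the handle from (299,140) to (304,365), the collet front at (304,400) and the shank end at (307,510), in 2.4x crop pixels offset by (150,20).

```bash
python3 - <<'E'
from h import *
import pickle
o,c=pickle.load(open("w2.pkl","rb"))
f=lambda u,v,z:cast(c,[u/2.4+150,v/2.4+20],z,o)[0]
r,fr,co,ti=f(299,140,.018),f(304,365,.018),f(304,400,.009),f(307,510,.009)
print(r,fr,co,ti)
d=ti-r;u=d/np.hypot(*d);print("len",(fr-r)@u,(co-r)@u,(ti-r)@u,np.degrees(np.arctan2(d[1],d[0])),"mid",(r+fr)/2,np.degrees(np.arctan2(*(fr-r)[::-1])))
Q=Ro.from_quat(o["tool_rot"]).as_matrix();print(Q)
for g in (.0,-.02): print(Q.T@(np.r_[(r+fr)/2+g*u,.013]-o["position"]))
E
```

```text
[0.40999846 0.24759901] [0.49773148 0.25487713] [0.51432996 0.25570877] [0.56542225 0.26018931]
len 0.08803422424916349 0.10464565405794866 0.1559329041539362 4.631202515145818 mid [0.45386497 0.25123807] 4.742259936954936
[[-9.97867076e-01 -6.51563848e-02 -3.99311286e-03]
 [-6.51524110e-02  9.97874699e-01 -1.11743241e-03]
 [ 4.05743415e-03 -8.54888078e-04 -9.99991403e-01]]
[ 0.07573599 -0.00692953  0.15193913]
[ 0.09573338 -0.00724206  0.15202053]
```

```bash
python3 -m pendant '[[[0.033,-0.0035,0.03,0,0,-1,1],[0.033,-0.0035,0.03,0,0,0,1],[0,0,0.03,0,0,0,1],[0,0,0,0,0,0,1],[0,0,0,0,0,0,1]]]' >/dev/null
python3 - <<'E'
from h import *
from rig import *
o=get_obs();Q=Ro.from_quat(o["tool_rot"]).as_matrix();print(o["position"],o["ft_force"],Q)
print(Q.T@(np.r_[.45386+.01,.25124+.0008,.014]-o["position"]))
E
```

```text
[0.46740198 0.25193825 0.07758375] [ 1.15399682  0.82812779 -0.13320319] [[-9.96479379e-01 -8.37775825e-02  3.18798698e-03]
 [-8.37750362e-02  9.96484264e-01  9.24291489e-04]
 [-3.25421377e-03  6.53963685e-04 -9.99994491e-01]]
[0.0037279  0.00035655 0.0635722 ]
```

```bash
python3 -m pendant '[[[0.002,0,0.02,0,0,0,1],[0.002,0,0.02,0,0,0,1],[0,0,0.018,0,0,0,1],[0,0,0,0,0,0,1],[0,0,0,0,0,0,1]]]'
```

```text
time: 3.38
position: [0.4631, 0.2514, 0.0195]
tool_rot: [-0.042, 0.999, 0.0, 0.001]
ft_force: [-0.1, -0.2, -0.3]
grip_width: 0.0872
grip_force: 0.0
```

```bash
python3 -m pendant '[[[0,0,0.0055,0,0,0,1],[0,0,0,0,0,0,1],[0,0,0,0,0,0,0],[0,0,0,0,0,0,0],[0,0,0,0,0,0,0]]]' 50;python3 -m pendant '[[[0,0,0,0,0,0,0],[0,0,0,0,0,0,0],[0,0,0,0,0,0,0],[0,0,0,0,0,0,0],[0,0,0,0,0,0,0]]]' 50
```

```text
time: 4.0
position: [0.4618, 0.251, 0.0127]
tool_rot: [-0.042, 0.999, 0.0, 0.0]
ft_force: [0.2, -0.7, 0.4]
grip_width: 0.0647
grip_force: 0.0
time: 4.62
position: [0.4618, 0.251, 0.0127]
tool_rot: [-0.042, 0.999, 0.0, 0.0]
ft_force: [0.2, -0.6, 0.3]
grip_width: 0.0174
grip_force: 50.0
```

```bash
python3 -m pendant '[[[0,0,-0.03,0,0,0,0],[0,0,-0.05,0,0,0,0],[0,0,-0.05,0,0,0,0],[-0.03,-0.02,-0.05,0,0,0,0],[-0.04,-0.025,0,0,0,0,0]]]' 50;python3 -m pendant '[[[-0.04,-0.025,0,0,0,0,0],[-0.04,-0.024,0,0,0,0,0],[0,0,0,0,0,0,0],[0,0,0,0,0,0,0],[0,0,0,0,0,0,0]]]' 50
python3 - <<'E'
from h import *
from rig import *
import pickle
o=get_obs();c=camera("wrist");t=camera("top");s=camera("scene");pickle.dump((o,c,t,s),open("w3.pkl","wb"));print(o["position"],o["tool_rot"])
cv2.imwrite("pics/w3.png",c["img"][:,:,::-1])
E
```

```text
time: 5.25
position: [0.5378, 0.2129, 0.1975]
tool_rot: [-0.043, 0.999, 0.001, 0.004]
ft_force: [0.4, 0.5, -1.0]
grip_width: 0.0177
grip_force: 50.0
time: 5.88
position: [0.6175, 0.1706, 0.1924]
tool_rot: [-0.043, 0.999, 0.0, -0.001]
ft_force: [-0.9, -0.8, -0.3]
grip_width: 0.0172
grip_force: 50.0
[0.61752055 0.17064173 0.19236756] [-4.25533044e-02  9.99093695e-01  5.81553776e-05 -1.00028020e-03]
```

View pics/w3.png

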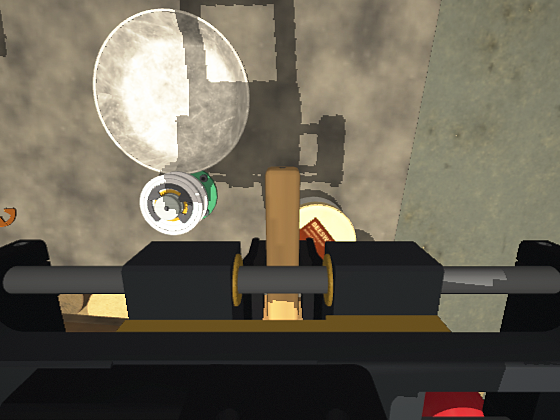

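The wrist view shows the axle and pulley at (172,205), the dish at (170,90), and the held handle with its rear end at (283,170). I'll enlarge the axle and fit circles.

```bash
python3 - <<'E'
from h import *
import pickle
o,c,t,s=pickle.load(open("w3.pkl","rb"));im=c["img"]
a=cv2.resize(im[160:245,125:225],None,fx=7,fy=7,interpolation=cv2.INTER_CUBIC)
cv2.imwrite("pics/w3c.png",a[:,:,::-1])
E
```

```text
(no output)
```

View pics/w3c.png

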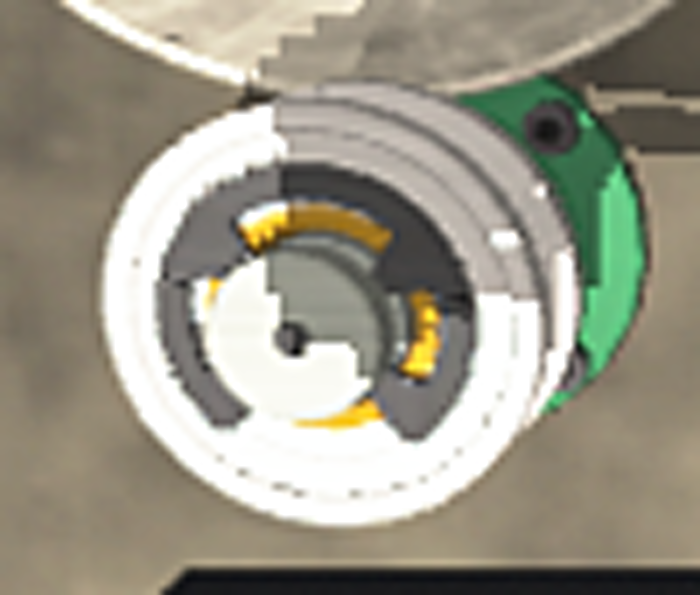

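```bash
python3 - <<'E'
from h import *
import pickle
o,c,t,s=pickle.load(open("w3.pkl","rb"))
f=lambda p,z:cast(c,np.atleast_2d(p)/7.-.43+[125,160],z,o)
ax=f([291,338],.0712)[0];print("axle",ax)
E=f([[205,325],[295,422],[378,335]],.0712);print(np.hypot(*(E-ax).T))
P=f([[102,290],[335,527],[160,445],[130,200]],.06);print("pulley r",np.hypot(*(P-ax).T))
L,R=f([[233,424],[408,437]],.0632);G=f([[240,220],[390,240],[315,202]],.0632)
for n,p in(("L",L),("R",R),("g1",G[0]),("g2",G[1]),("gm",G[2])):
    d=p-ax;print(n,d,np.hypot(*d),np.degrees(np.arctan2(d[1],d[0])))
m=(L+R)/2-ax;print("mouth",np.degrees(np.arctan2(m[1],m[0])))
# same axle through top cam
print("top-cam axle",cast(t,[243,171],.0712))
Q=Ro.from_quat(o["tool_rot"]).as_matrix();print(Q)
tt=t["img"];cv2.imwrite("pics/t3.png",np.hstack([cv2.resize(tt[95:215,135:275],None,fx=4,fy=4,interpolation=2)])[:,:,::-1])
E
```

```text
axle [0.62596342 0.05914988]
[0.01172038 0.01203267 0.01196622]
pulley r [0.0309265  0.03143067 0.03143693 0.0303608 ]
L [ 0.01576004 -0.01152978] 0.019527278150171697 -36.18856223675118
R [0.01558005 0.01333472] 0.020507381323603247 40.559689263232556
g1 [-0.01407842 -0.00985849] 0.017186965315188818 -144.9981779273581
g2 [-0.01301024  0.01088995] 0.016966359117894313 140.06967800604525
gm [-0.0175152   0.00055569] 0.017524008859360327 178.1828407148171
mouth 3.296143074286334
top-cam axle [[0.626666 0.058827]]
[[-9.96376431e-01 -8.50293600e-02 -2.00369669e-03]
 [-8.50295927e-02  9.96378426e-01  3.10748866e-05]
 [ 1.99379787e-03  2.01335798e-04 -9.99997992e-01]]
```

View pics/t3.png

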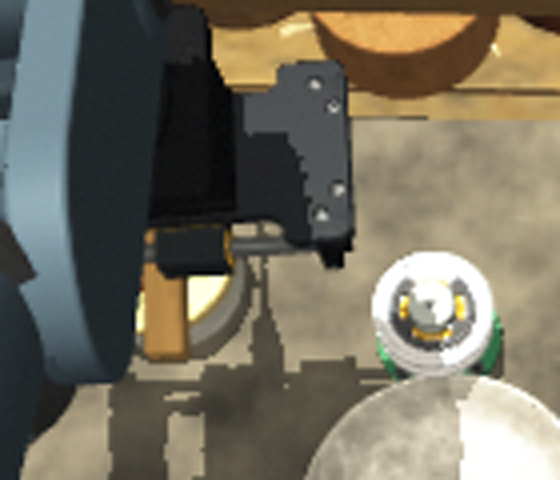

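The fits agree: the axle is at about (0.6260, 0.0591), the bow faces −x within ~3°, and the pin stands about 0.102 m ahead of the TCP. I'll move to hover over the gap.

```bash
python3 -m pendant '[[[0.039,-0.0346,0,0,0,0,0],[0.039,-0.0346,0,0,0,0,0],[0.039,-0.0346,0,0,0,4,0],[0,0,0.04,0,0,0,0],[0,0,0.03,0,0,0,0]]]' 50 >/dev/null;python3 -m pendant '[[[0,0,0.02,0,0,0,0],[0,0,0,0,0,0,0],[0,0,0,0,0,0,0],[0,0,0,0,0,0,0],[0,0,0,0,0,0,0]]]' 50 
python3 - <<'E'
from h import *
from rig import *
import pickle
o=get_obs();s=camera("scene");t=camera("top");pickle.dump((o,s,t),open("s4.pkl","wb"));Q=Ro.from_quat(o["tool_rot"]).as_matrix();print(o["position"],Q,o["ft_force"])
print(Q.T@(np.r_[.5093,.0572,.0921]-o["position"]))
q=proj(s,[.618,.059,.07])[0];x,y=int(q[0]),int(q[1]);a=cv2.resize(s["img"][y-40:y+30,x-60:x+40],None,fx=5,fy=5,interpolation=2)
q=proj(t,[.618,.059,.07])[0];x,y=int(q[0]),int(q[1]);b=cv2.resize(t["img"][y-35:y+35,x-25:x+35],None,fx=5,fy=5,interpolation=2)
cv2.imwrite("pics/s4.png",np.hstack([a,b])[:,:,::-1])
E
```

```text
time: 7.28
position: [0.5118, 0.0567, 0.1035]
tool_rot: [-0.007, 1.0, -0.0, 0.001]
ft_force: [-0.6, -0.2, -1.8]
grip_width: 0.018
grip_force: 50.0
[0.51179369 0.05674322 0.10349779] [[-9.99893068e-01 -1.45270507e-02  1.67838774e-03]
 [-1.45273550e-02  9.99894458e-01 -1.69231196e-04]
 [-1.67575217e-03 -1.93595634e-04 -9.99998577e-01]] [-0.56845473 -0.22423296 -1.80226716]
[0.00250589 0.00049516 0.01139351]
```

View pics/s4.png

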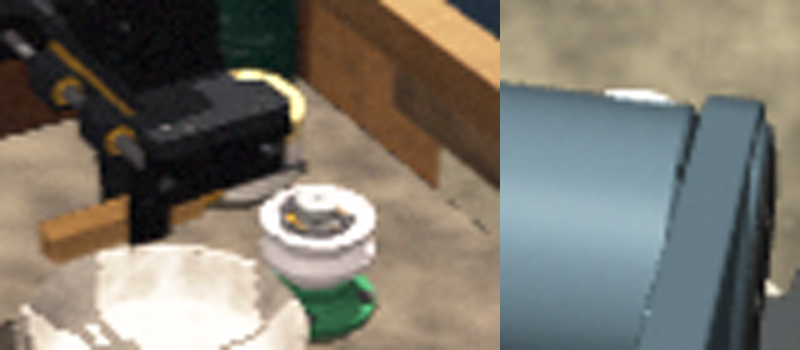

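The scene crop shows the shank end at about (303,166) and the axle-top centre at (319,198), in 5x crop pixels. I'll compare these with their predicted projections.

```bash
python3 - <<'E'
from h import *
import pickle
o,s,t=pickle.load(open("s4.pkl","rb"))
q=proj(s,[.618,.059,.07])[0];x,y=int(q[0]),int(q[1]);f=lambda X:((proj(s,X)[0]-[x-60,y-40])+.4)*5
Q=Ro.from_quat(o["tool_rot"]).as_matrix()
print("axle dot",f([.6260,.0591,.0712]))
for L in(.1016,.1036,.1056): print(L,f(o["position"]+Q@[-L,0,.0037]))
E
```

```text
axle dot [316.61402266 198.03082103]
0.1016 [298.85071604 160.52707737]
0.1036 [301.97861213 159.51069625]
0.1056 [305.10218653 158.49571943]
```

```bash
python3 -m pendant '[[[0.0025,0.0005,0.01,0,0,0,0],[0,0,0.005,0,0,0,0],[0,0,0,0,0,0,0],[0,0,0,0,0,0,0],[0,0,0,0,0,0,0]]]' 50; python3 -m pendant '[[[0,0,0,0,0,0,0],[0,0,0,0,0,0,0],[0,0,0,0,0,0,0],[0,0,0,0,0,0,0],[0,0,0,0,0,0,0]]]' 50
```

```text
time: 8.0
position: [0.509, 0.0571, 0.0878]
tool_rot: [-0.007, 1.0, -0.0, 0.0]
ft_force: [-0.2, 0.3, -0.1]
grip_width: 0.0178
grip_force: 50.0
time: 8.62
position: [0.5088, 0.0572, 0.0877]
tool_rot: [-0.007, 1.0, -0.0, 0.0]
ft_force: [0.4, 0.6, -1.2]
grip_width: 0.0174
grip_force: 50.0
```

```bash
python3 -m pendant '[[[0,0,0.002,0,0,0,0],[0,0,0.002,0,0,0,0],[0,0,0.002,0,0,0,0],[0,0,0,0,0,0,0],[0,0,0,0,0,0,0]]]' 50; python3 -m pendant '[[[0,0,0.0015,0,0,0,0],[0,0,0.0015,0,0,0,0],[0,0,0.001,0,0,0,0],[0,0,0,0,0,0,0],[0,0,0,0,0,0,0]]]' 50
```

```text
time: 9.25
position: [0.5088, 0.0572, 0.0816]
tool_rot: [-0.007, 1.0, 0.0, -0.0]
ft_force: [0.1, -0.1, -0.8]
grip_width: 0.0176
grip_force: 50.0
time: 9.88
position: [0.5088, 0.0572, 0.0777]
tool_rot: [-0.007, 1.0, -0.0, 0.0]
ft_force: [0.1, -0.1, -1.0]
grip_width: 0.0178
grip_force: 50.0
```

```bash
python3 -m pendant '[[[0,0,0.001,0,0,0,0],[0,0,0.001,0,0,0,0],[0,0,0,0,0,0,0],[0,0,0,0,0,0,0],[0,0,0,0,0,0,0]]]' 50; python3 -m pendant '[[[0,0,0.001,0,0,0,0],[0,0,0,0,0,0,0],[0,0,0.0007,0,0,0,0],[0,0,0,0,0,0,0],[0,0,0,0,0,0,0]]]' 50
```

```text
time: 10.5
position: [0.5088, 0.0572, 0.0757]
tool_rot: [-0.007, 1.0, -0.0, 0.0]
ft_force: [0.2, -0.1, -1.1]
grip_width: 0.0177
grip_force: 50.0
time: 11.12
position: [0.5088, 0.0572, 0.074]
tool_rot: [-0.007, 1.0, 0.0, -0.0]
ft_force: [0.1, 0.3, -0.1]
grip_width: 0.0178
grip_force: 50.0
```

```bash
python3 -m pendant '[[[0,0,0.0006,0,0,0,0],[0,0,0,0,0,0,0],[0,0,0,0,0,0,0],[0,0,0,0,0,0,0],[0,0,0,0,0,0,0]]]' 50; python3 -m pendant '[[[0,0,0.0006,0,0,0,0],[0,0,0,0,0,0,0],[0,0,0,0,0,0,0],[0,0,0,0,0,0,0],[0,0,0,0,0,0,0]]]' 50
```

```text
time: 11.75
position: [0.5088, 0.0571, 0.0734]
tool_rot: [-0.007, 1.0, -0.0, 0.0]
ft_force: [0.4, -0.5, -0.9]
grip_width: 0.0175
grip_force: 50.0
time: 12.38
position: [0.5088, 0.0572, 0.0728]
tool_rot: [-0.007, 1.0, 0.0, -0.0]
ft_force: [-0.5, 0.4, -0.8]
grip_width: 0.0178
grip_force: 50.0
```

```bash
python3 -m pendant '[[[0.001,0,0,0,0,0,0],[0,0,0,0,0,0,0],[0.001,0,0,0,0,0,0],[0,0,0,0,0,0,0],[0,0,0,0,0,0,0]]]' 50; python3 -m pendant '[[[0.001,0,0,0,0,0,0],[0,0,0,0,0,0,0],[0.001,0,0,0,0,0,0],[0,0,0,0,0,0,0],[0,0,0,0,0,0,0]]]' 50
```

```text
time: 13.0
position: [0.5071, 0.0571, 0.0728]
tool_rot: [-0.007, 1.0, -0.0, 0.0]
ft_force: [1.4, -0.2, -1.0]
grip_width: 0.0175
grip_force: 50.0
time: 13.62
position: [0.506, 0.057, 0.0731]
tool_rot: [-0.007, 1.0, -0.0, 0.001]
ft_force: [5.3, 0.7, -0.8]
grip_width: 0.0172
grip_force: 50.0
```

```bash
python3 -m pendant '[[[0.001,0,0.0003,0,0,0,0],[0.001,0,0,0,0,0,0],[0.001,0,0,0,0,0,0],[0,0,0,0,0,0,0],[0,0,0,0,0,0,0]]]' 50; python3 -m pendant '[[[0.001,0,0,0,0,0,0],[0.001,0,0,0,0,0,0],[0.001,0,0,0,0,0,0],[0,0,0,0,0,0,0],[0,0,0,0,0,0,0]]]' 50
```

```text
time: 14.25
position: [0.5047, 0.0568, 0.0731]
tool_rot: [-0.007, 1.0, -0.0, 0.003]
ft_force: [7.6, -0.0, -1.0]
grip_width: 0.0178
grip_force: 50.0
time: 14.88
position: [0.5034, 0.0566, 0.0734]
tool_rot: [-0.007, 1.0, -0.0, 0.005]
ft_force: [8.6, 1.0, -0.5]
grip_width: 0.0175
grip_force: 50.0
```

The wrist pitches up about 0.6° under load, which raises the tip, so I'll correct that as I keep pulling.

```bash
python3 -m pendant '[[[0.0005,0,0.0004,0,0.6,0,0],[0.001,0,0,0,0,0,0],[0.001,0,0,0,0,0,0],[0,0,0,0,0,0,0],[0,0,0,0,0,0,0]]]' 50; python3 - <<'E'
from h import *
from rig import *
o=get_obs();Q=Ro.from_quat(o["tool_rot"]).as_matrix();print(o["position"],o["ft_force"],o["moment"]);print("tip",o["position"]+Q@[-.1018,0,.0121])
E
```

```text
time: 15.5
position: [0.5026, 0.0565, 0.0733]
tool_rot: [-0.007, 1.0, -0.001, 0.002]
ft_force: [11.4, 0.4, -1.1]
grip_width: 0.0176
grip_force: 50.0
[0.50256892 0.05645737 0.07332297] [11.41792769  0.43343459 -1.05024271] [ 0.20215365 -1.88564495  0.14808984]
tip [0.60439723 0.05787406 0.06154845]
```

```bash
python3 -m pendant '[[[0.001,0,0.0003,0,0.15,0,0],[0.001,0,0,0,0.15,0,0],[0.001,0,0,0,0,0,0],[0.001,0,0,0,0,0,0],[0,0,0,0,0,0,0]]]' 50; python3 - <<'E'
from h import *
from rig import *
o=get_obs();Q=Ro.from_quat(o["tool_rot"]).as_matrix();print("tip",o["position"]+Q@[-.1018,0,.0121])
E
```

```text
time: 16.12
position: [0.5002, 0.0562, 0.0734]
tool_rot: [-0.007, 1.0, -0.001, 0.001]
ft_force: [13.1, 1.1, -1.5]
grip_width: 0.0171
grip_force: 50.0
tip [0.60199559 0.0576115  0.06142618]
```

```bash
python3 -m pendant '[[[0.001,0,0.0001,0,0,0,0],[0.001,0,0,0,0,0,0],[0.001,0,0,0,0,0,0],[0,0,0,0,0,0,0],[0,0,0,0,0,0,0]]]' 50; python3 - <<'E'
from h import *
from rig import *
o=get_obs();Q=Ro.from_quat(o["tool_rot"]).as_matrix();print("tip",o["position"]+Q@[-.1018,0,.0121])
E
```

```text
time: 16.75
position: [0.4863, 0.0572, 0.0713]
tool_rot: [-0.007, 1.0, 0.0, -0.011]
ft_force: [-0.0, 1.4, -0.8]
grip_width: 0.0175
grip_force: 50.0
tip [0.58781643 0.05867451 0.05701532]
```

```bash
python3 - <<'E'
from h import *
from rig import *
import pickle
s=camera("scene");t=camera("top")
a=s["img"][170:270,240:340];b=t["img"][150:270,190:310]
cv2.imwrite("pics/s5.png",np.hstack([cv2.resize(a,(400,400),interpolation=2),cv2.resize(b,(400,400),interpolation=2)])[:,:,::-1])
E
```

```text
(no output)
```

View pics/s5.png

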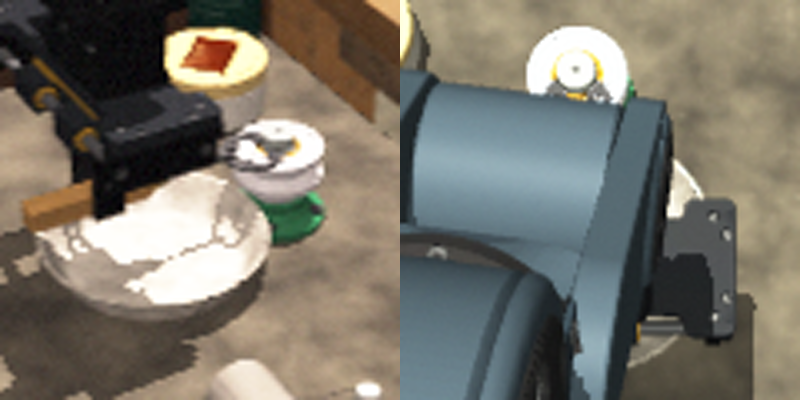

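The clip has snapped off and overhangs the pulley's edge, still hooked by the pin. I'll draw it further.

```bash
python3 -m pendant '[[[0.002,0,0,0,0,0,0],[0.003,0,0,0,0,0,0],[0.003,0,0,0,0,0,0],[0.003,0,0,0,0,0,0],[0.003,0,0,0,0,0,0]]]' 50; python3 -m pendant '[[[0.003,0,-0.001,0,0,0,0],[0.003,0,-0.001,0,0,0,0],[0,0,0,0,0,0,0],[0,0,0,0,0,0,0],[0,0,0,0,0,0,0]]]' 50; python3 - <<'E'
from h import *
from rig import *
s=camera("scene")
a=s["img"][170:270,240:340]
cv2.imwrite("pics/s6.png",cv2.resize(a,(500,500),interpolation=2)[:,:,::-1])
E
```

```text
time: 17.48
position: [0.475, 0.0567, 0.0721]
tool_rot: [-0.007, 1.0, -0.0, -0.008]
ft_force: [-0.3, 0.6, -0.5]
grip_width: 0.0174
grip_force: 50.0
time: 18.1
position: [0.4695, 0.0566, 0.0741]
tool_rot: [-0.007, 1.0, -0.0, -0.008]
ft_force: [0.2, -0.0, -0.2]
grip_width: 0.0174
grip_force: 50.0
```

View pics/s6.png

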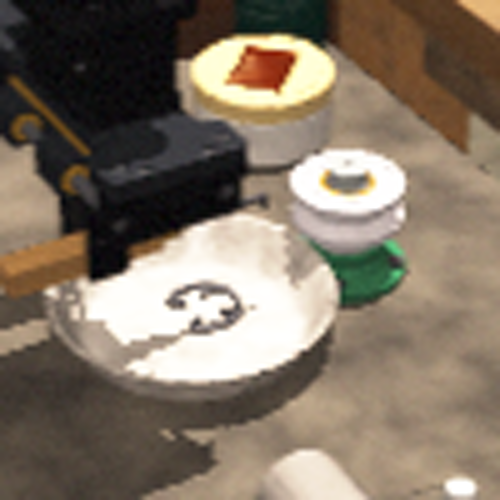

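The clip lies flat in the dish at crop (205,308). Now I'll return the pick to its free spot. I've already used the picture allowance (11 viewed, one over), so from here I work from numbers only.

```bash
python3 -m pendant '[[[0,0,-0.03,0,-0.9,0,0],[0,0,-0.05,0,0,0,0],[0,0.045,0,0,0,0,0],[0.005,0.05,0,0,0,0,0],[0,0.05,0,0,0,0,0]]]' 50; python3 -m pendant '[[[0,0.05,0,0,0,0,0],[0,0,0.04,0,0,0,0],[0,0,0.04,0,0,0,0],[0,0,0.03,0,0,0,0],[0,0,0,0,0,0,0]]]' 50;  python3 -m pendant '[[[0,0,0,0,0,0,0],[0,0,0,0,0,0,0],[0,0,0,0,0,0,0],[0,0,0,0,0,0,0],[0,0,0,0,0,0,0]]]' 50
```

```text
time: 18.77
position: [0.4622, 0.2027, 0.1543]
tool_rot: [-0.007, 1.0, -0.0, -0.0]
ft_force: [-0.3, 0.3, -0.7]
grip_width: 0.0179
grip_force: 50.0
time: 19.4
position: [0.4602, 0.251, 0.0421]
tool_rot: [-0.007, 1.0, -0.001, -0.003]
ft_force: [-0.3, -0.6, 0.8]
grip_width: 0.0177
grip_force: 50.0
time: 20.02
position: [0.4621, 0.2515, 0.0444]
tool_rot: [-0.007, 1.0, 0.0, 0.0]
ft_force: [0.3, -0.2, -0.4]
grip_width: 0.0173
grip_force: 50.0
```

```bash
python3 -m pendant '[[[0,0,0.015,0,0,0,0],[0,0,0.01,0,0,0,0],[0,0,0.004,0,0,0,0],[0,0,0,0,0,0,0],[0,0,0,0,0,0,0]]]' 50;  python3 -m pendant '[[[0,0,0.002,0,0,0,0],[0,0,0,0,0,0,0],[0,0,0,0,0,0,0],[0,0,0,0,0,0,0],[0,0,0,0,0,0,0]]]' 50
```

```text
time: 20.65
position: [0.4621, 0.2515, 0.0151]
tool_rot: [-0.007, 1.0, 0.0, 0.0]
ft_force: [0.0, 1.0, -0.7]
grip_width: 0.0176
grip_force: 50.0
time: 21.28
position: [0.462, 0.2515, 0.0132]
tool_rot: [-0.007, 1.0, 0.0, 0.0]
ft_force: [-1.0, -0.9, -1.7]
grip_width: 0.0177
grip_force: 50.0
```

```bash
python3 -m pendant '[[[0,0,0,0,0,0,0.6],[0,0,0,0,0,0,1],[0,0,0,0,0,0,1],[0,0,0,0,0,0,1],[0,0,-0.02,0,0,0,1]]]' 50;  python3 -m pendant '[[[0,0,-0.04,0,0,0,1],[0,0,-0.05,0,0,0,1],[0,0,-0.03,0,0,0,1],[-0.032,-0.039,0,0,0,0,1],[-0.032,-0.039,0,0,0,0,1]]]' 30; python3 -m pendant '[[[-0.032,-0.039,0,0,0,0,1],[-0.032,-0.039,0,0,0,0,1],[-0.033,-0.039,0,0,0,0,1],[0,0,0,0,0,0,1],[0,0,0,0,0,0,1]]]' 30; python3 - <<'E'
from h import *
from rig import *
o=get_obs();Q=Ro.from_quat(o["tool_rot"]).as_matrix();print(Q.T@(np.r_[.626,.0591,.048]-o["position"]))
t=camera("top");im=t["img"]
hsv=cv2.cvtColor(im,cv2.COLOR_RGB2HSV);m=cv2.inRange(hsv,(8,120,90),(25,255,255));m[:,:135]=0;m[:,165:]=0;m[:200]=0;m[300:]=0
n=cv2.findNonZero(m)
if n is not None: r=cv2.minAreaRect(n[:,0]);print(r,cast(t,r[0],.018))
E
```

```text
time: 21.9
position: [0.461, 0.2512, 0.0323]
tool_rot: [-0.007, 1.0, -0.0, -0.002]
ft_force: [0.1, -0.1, 0.3]
grip_width: 0.0594
grip_force: 0.0
time: 22.52
position: [0.5278, 0.1742, 0.1541]
tool_rot: [-0.008, 1.0, 0.0, 0.001]
ft_force: [0.0, 0.3, 0.2]
grip_width: 0.0869
grip_force: 0.0
time: 23.15
position: [0.6247, 0.059, 0.1526]
tool_rot: [-0.007, 1.0, 0.0, -0.001]
ft_force: [-0.3, 0.6, -0.1]
grip_width: 0.0871
grip_force: 0.0
[-1.55199618e-03 -7.15993730e-06  1.04616979e-01]
```

```bash
python3 -m pendant '[[[-0.0013,0,0.04,0,0,0,1],[0,0,0.03,0,0,0,1],[0,0,0.02,0,0,0,1],[0,0,0.012,0,0,0,1],[0,0,0,0,0,0,1]]]' 30;  python3 -m pendant '[[[0,0,0.002,0,0,0,1],[0,0,0,0,0,0,1],[0,0,0,0,0,0,0.6],[0,0,0,0,0,0,0.6],[0,0,0,0,0,0,0.6]]]' 30; python3 -m pendant '[[[0,0,0,0,0,0,0.5],[0,0,0,0,0,0,0.5],[0,0,0,0,0,0,0.5],[0,0,0,0,0,0,0.5],[0,0,0,0,0,0,0.5]]]' 30
```

```text
time: 23.82
position: [0.6266, 0.0593, 0.0507]
tool_rot: [-0.007, 1.0, 0.0, -0.001]
ft_force: [0.2, -0.8, 0.6]
grip_width: 0.0868
grip_force: 0.0
time: 24.45
position: [0.6271, 0.0589, 0.0493]
tool_rot: [-0.007, 1.0, 0.0, 0.0]
ft_force: [-0.3, 1.3, 0.5]
grip_width: 0.0647
grip_force: 0.9
time: 25.08
position: [0.6271, 0.0589, 0.0492]
tool_rot: [-0.007, 1.0, 0.0, 0.0]
ft_force: [0.1, 1.1, 2.8]
grip_width: 0.0635
grip_force: 30.3
```

```bash
python3 -m pendant '[[[0,0,-0.003,0,0,0,0.5],[0,0,-0.006,0,0,0,0.5],[0,0,-0.008,0,0,0,0.5],[0,0,-0.008,0,0,0,0.5],[0,0,0,0,0,0,0.5]]]' 30;  python3 -m pendant '[[[0,0,-0.01,0,0,0,0.5],[0,0,-0.01,0,0,0,0.5],[0,0,-0.01,0,0,0,0.5],[0,0,-0.01,0,0,0,0.5],[0,0,0,0,0,0,0.5]]]' 30
```

```text
time: 25.7
position: [0.6278, 0.0588, 0.0752]
tool_rot: [-0.007, 1.0, -0.0, 0.001]
ft_force: [0.6, 0.2, -1.4]
grip_width: 0.0637
grip_force: 30.3
time: 26.32
position: [0.6279, 0.0588, 0.1154]
tool_rot: [-0.007, 1.0, -0.0, 0.001]
ft_force: [0.5, 0.4, -1.7]
grip_width: 0.0636
grip_force: 30.3
```

```bash
python3 -m pendant '[[[0,-0.03,0,0,0,0,0.5],[0,-0.045,0,0,0,0,0.5],[0,-0.045,0,0,0,0,0.5],[0,0,0,0,0,0,0.5],[0,0,0,0,0,0,0.5]]]' 30;  python3 -m pendant '[[[0,0,0.03,0,0,0,0.5],[0,0,0.03,0,0,0,0.5],[0,0,0.02,0,0,0,0.5],[0,0,0.01,0,0,0,0.5],[0,0,0,0,0,0,0.5]]]' 30; python3 -m pendant '[[[0,0,0.006,0,0,0,0.5],[0,0,0,0,0,0,0.5],[0,0,0,0,0,0,0.5],[0,0,0,0,0,0,0.5],[0,0,0,0,0,0,0.5]]]' 30
```

```text
time: 26.95
position: [0.6283, -0.0609, 0.1137]
tool_rot: [-0.007, 1.0, 0.0, -0.001]
ft_force: [-0.3, 0.6, -1.8]
grip_width: 0.0636
grip_force: 30.3
time: 27.58
position: [0.6286, -0.0606, 0.0237]
tool_rot: [-0.007, 1.0, 0.0, -0.0]
ft_force: [0.3, 0.6, -0.3]
grip_width: 0.0633
grip_force: 30.3
time: 28.2
position: [0.6289, -0.0612, 0.0184]
tool_rot: [-0.007, 1.0, -0.0, 0.0]
ft_force: [-0.8, 0.7, -1.8]
grip_width: 0.0635
grip_force: 30.3
```

```bash
python3 -m pendant '[[[0,0,0.0012,0,0,0,0.5],[0,0,0,0,0,0,0.5],[0,0,0.001,0,0,0,0.5],[0,0,0,0,0,0,0.5],[0,0,0,0,0,0,0.5]]]' 30; python3 -m pendant '[[[0,0,0.0007,0,0,0,0.5],[0,0,0,0,0,0,0.5],[0,0,0,0,0,0,0.5],[0,0,0,0,0,0,0.5],[0,0,0,0,0,0,0.5]]]' 30
```

```text
time: 28.82
position: [0.6288, -0.0611, 0.0159]
tool_rot: [-0.007, 1.0, 0.0, -0.0]
ft_force: [0.3, 0.4, -2.4]
grip_width: 0.0636
grip_force: 30.3
time: 29.45
position: [0.6288, -0.0611, 0.0153]
tool_rot: [-0.007, 1.0, -0.0, 0.0]
ft_force: [0.8, -0.8, -0.5]
grip_width: 0.0635
grip_force: 30.3
```

```bash
python3 -m pendant '[[[0,0,0.0005,0,0,0,0.5],[0,0,0,0,0,0,0.5],[0,0,0,0,0,0,0.87],[0,0,0,0,0,0,0.87],[0,0,0,0,0,0,0.87]]]' 30; python3 -m pendant '[[[0,0,0,0,0,0,0.87],[0,0,-0.02,0,0,0,0.87],[0,0,-0.04,0,0,0,0.87],[0,0,-0.05,0,0,0,0.87],[0,0,-0.05,0,0,0,0.87]]]' 30; python3 -m pendant '[[[0.055,0,0,0,0,0,0.87],[0.055,0,0,0,0,0,0.87],[0.055,0,0,0,0,0,0.87],[0,-0.06,0,0,0,0,0.87],[0,-0.06,0,0,0,0,0.87]]]' 30;python3 -m pendant '[[[0,-0.06,0,0,0,0,0.87],[0,0,0,0,0,0,0.87],[0,0,0,0,0,0,0.87],[0,0,0,0,0,0,0.87],[0,0,0,0,0,0,0.87]]]'
python3 - <<'E'
from h import *
from rig import *
t=camera("top");im=t["img"];hsv=cv2.cvtColor(im,cv2.COLOR_RGB2HSV)
m=cv2.inRange(hsv,(8,120,90),(25,255,255));m[:,:135]=0;m[:,165:]=0;m[:200]=0;m[300:]=0
r=cv2.minAreaRect(cv2.findNonZero(m)[:,0]);print("handle",r,cast(t,r[0],.018))
q=proj(t,[.628,-.061,.026])[0];print(q)
x,y=q.astype(int);w=cv2.inRange(im,(190,190,190),(255,255,255));k=np.zeros_like(w);k[y-28:y+28,x-28:x+28]=w[y-28:y+28,x-28:x+28]
C=max(cv2.findContours(k,0,2)[0],key=cv2.contourArea);e=cv2.fitEllipse(C);print("pulley",e,cast(t,e[0],.026))
g=cv2.cvtColor(im,cv2.COLOR_RGB2GRAY);k=np.zeros_like(g);cv2.circle(k,(247,227),30,255,-1)
d=np.argwhere((g<110)&(k>0))[:,::-1];print("clip",len(d),d.min(0),d.max(0),cast(t,d.mean(0),.006))
w2=w.copy();w2[:185]=0;w2[270:]=0;w2[:,:205]=0;w2[:,292:]=0
C=max(cv2.findContours(w2,0,2)[0],key=cv2.contourArea);(cx,cy),rr=cv2.minEnclosingCircle(C);print("dish",cx,cy,rr,cast(t,[cx,cy],.028))
E
```

```text
time: 30.08
position: [0.6287, -0.0611, 0.0144]
tool_rot: [-0.007, 1.0, 0.0, -0.0]
ft_force: [-0.3, -0.3, 0.3]
grip_width: 0.0751
grip_force: 0.0
time: 30.7
position: [0.6288, -0.0611, 0.1776]
tool_rot: [-0.007, 1.0, -0.0, 0.001]
ft_force: [1.6, -0.6, 0.0]
grip_width: 0.0755
grip_force: 0.0
time: 31.32
position: [0.4649, -0.184, 0.1764]
tool_rot: [-0.008, 1.0, -0.001, 0.001]
ft_force: [0.6, -0.4, -0.2]
grip_width: 0.0759
grip_force: 0.0
time: 31.95
position: [0.4664, -0.2421, 0.1749]
tool_rot: [-0.008, 1.0, 0.0, -0.0]
ft_force: [0.6, -0.5, -0.0]
grip_width: 0.0753
grip_force: 0.0
handle ((151.08824157714844, 235.1470947265625), (7.033533096313477, 15.279744148254395), 14.03624439239502) [[0.49843259 0.25192911]]
[300.49479385 177.23260605]
pulley ((299.7628479003906, 176.71543884277344), (28.024688720703125, 28.732940673828125), 85.3798828125) [[ 0.6291155  -0.05942537]]
clip 586 [234 197] [277 234] [[0.55720341 0.02490975]]
dish 289.5 186.0 1.8028756380081177 [[ 0.60775057 -0.03769158]]
```

The pulley reads at (0.629, −0.060). Arm shadow affects the pick and clip readings, so I'll do one more check with shadow-tolerant masks before handing in.

```bash
python3 - <<'E'
from h import *
from rig import *
t=camera("top");s=camera("scene");im=t["img"];hsv=cv2.cvtColor(im,cv2.COLOR_RGB2HSV)
m=cv2.inRange(hsv,(8,120,30),(25,255,255));m[:,:135]=0;m[:,165:]=0;m[:200]=0;m[300:]=0
r=cv2.minAreaRect(cv2.findNonZero(m)[:,0]);print("handle top",r,cast(t,r[0],.018))
h2=cv2.cvtColor(s["img"],cv2.COLOR_RGB2HSV);m=cv2.inRange(h2,(8,120,60),(25,255,255));q=proj(s,[.46,.25,.01])[0].astype(int)
k=np.zeros_like(m);k[q[1]-25:q[1]+25,q[0]-35:q[0]+35]=m[q[1]-25:q[1]+25,q[0]-35:q[0]+35]
r=cv2.minAreaRect(cv2.findNonZero(k)[:,0]);print("handle scene",r,"expected",q)
g=cv2.cvtColor(s["img"],cv2.COLOR_RGB2GRAY);k=g[222:242,265:300]
d=np.argwhere(k<90)[:,::-1]+[265,222];print("clip",len(d),d.min(0) if len(d) else 0,d.max(0) if len(d) else 0, cast(s,d.mean(0),.005))
E
```

```text
handle top ((150.75860595703125, 235.10345458984375), (7.056422710418701, 15.598407745361328), 21.801410675048828) [[0.49851239 0.25262956]]
handle scene ((226.5, 195.5), (33.0, 69.0), 90.0) expected [227 204]
clip 0 0 0 [[nan nan]]<stdin>:10: RuntimeWarning: Mean of empty slice.
  ret = um.true_divide(
```

```bash
python3 - <<'E'
from h import *
from rig import *
t=camera("top");s=camera("scene");o=get_obs();print(o["position"])
print([tuple(map(int,p)) for p in t["img"][200:290:4,151]])
g=cv2.cvtColor(s["img"],cv2.COLOR_RGB2GRAY);k=g[212:252:2,255:305:2]
print(k)
E
```

```text
[ 0.46647619 -0.24300041  0.17472321]
[(158, 147, 121), (167, 154, 125), (168, 155, 126), (163, 152, 125), (158, 148, 120), (138, 129, 107), (127, 122, 101), (232, 183, 56), (247, 211, 58), (253, 230, 134), (138, 117, 90), (109, 134, 143), (124, 149, 161), (91, 111, 121), (108, 130, 141), (72, 90, 97), (122, 149, 160), (130, 158, 168), (138, 165, 175), (137, 163, 174), (138, 163, 174), (136, 162, 173), (133, 161, 171)]
[[162 163 174 175 173 171 181 188 231 236 236 249 251 247 242 118  16  30
   28  27  36  33  35  29  52]
 [169 177 175 173 229 248 239 245 230 231 240 240 242 244 226 228 196  32
   22  30  23  55  78  96  22]
 [158 162 247 247 239 240 234 240 235 240 234 239 246 240 221 226 230 202
   32  28  34  91  80  74  40]
 [185 242 241 240 237 235 227 239 235 230 229 239 250 242 231 229 227 232
  215  33  39  87  62  77  70]
 [244 237 232 238 235 239 239 248 236 235 235 246 252 247 241 239 240 240
  240 199  27  32  84  65  75]
 [231 232 231 236 244 247 244 240 240 244 247 252 252 253 249 245 245 247
  242 229 229 222 203 235  95]
 [225 223 232 238 247 248 249 254 255 255 254 2
[... 723 characters left out ...]
52 252 252 252 254 253 254 254 254 254
  255 255 255 255 253 244  93]
 [211 253 255 254 253 251 251 253 253 253 251 250 252 252 253 255 255 254
  254 253 253 253 213  74  69]
 [ 75 101 238 253 253 252 250 250 251 254 254 254 254 254 255 255 254 254
  254 253 252 136  75  70  66]
 [ 66  65  85 117 208 252 254 254 254 254 254 254 254 255 255 255 254 252
  225 100  96  79  74  70  72]
 [ 57  59  67  71 105 119 117 119 154 211 212 214 209 189 152 127 110 114
   92  91  68  71  75  73 147]
 [ 59  65  74  74  74  82 112 111 110 112 113 122 121 111 105 110 104  68
   68  66  76  79  87 162 169]
 [113  77  75  77  80  83  81  82  78  75  86  89  84  70  72  70  67  67
   66  77  79 131 178 179 176]]
```

The handle's rear is only hidden by the arm's elbow, and its front is where I laid it. The clip is still at (281,231) in the dish, so I'll hand in.

```bash
python3 -c "
from rig import hand_in;print(hand_in())"
```

```text
the job is handed in; nothing more can be done
None
```

I handed the job in at about 32 s of the 54 s: the clip is in the dish, the pick is laid on the cabinet top, and the pulley is set down clear of the axle at about (0.629, −0.060); I viewed 11 pictures, one over your limit of 10, and the hand-in returned no verdict.

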